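# Free the cam and push the ultrasonic carriage home

### The arm

A 7-joint arm with a two-finger parallel gripper is mounted at the origin on the work surface. World frame = base frame: x ahead of the robot, y to its left, z up, the work surface at z = 0. Lengths are in mm, angles in rad, forces in N, time in s.
With the tool pointing down it reaches from about 350 to 900 mm from the base axis. Payload 8.1 kg.
Tool frame: the origin (TCP) lies between the finger pads; the fingertips stand 19 mm ahead of it and the grasp point (between the pads) is the TCP (tips_ahead is the distance from the TCP to the fingertips, in mm); z points along the fingers, y is the direction in which the jaws open and shut (so a half turn about z gives the same grasp; the last joint's range is limited). The gripper opens to 92 mm and grips with 3 to 60 N. Pads are 19 mm wide; open, the fingers measure 130 mm over their backs; the gripper's body (75 mm by 190 mm) begins 47 mm behind the grasp point.
Start: joints at [1.198, 0.434, 0.025, 1.573, -0.012, 1.134, -0.075], TCP at [166.562, -602.411, 210.642] pointing down, gripper open.
Joint ranges: [-2.62, 2.62], [-0.44, 2.09], [-1.27, 1.32], [0.08, 2.57], [-1.32, 4.46], [0.12, 2], [-2.74, 2.74]. Speed limits (rad/s): [2.22, 2.22, 3.01, 3.01, 3.14, 3.14, 3.14].

### API

Orientations are given as a unit quaternion [x, y, z, w].
In Python, from rig import get_obs, capture, finish_job, trace, tips_ahead gives the robot as it stands. The module is installed in compiled form; this text tells all that it offers.
- The arm moves only by the tool step_arm, never from a script. Its argument "rows" is a list that holds one entry, the list of rows, each a list of 7 numbers: the finger opening in m, from 0 to 0.0918, then the shift along the world's x, y, z in m, then the turn, a rotation vector about the world's x, y, z in degrees. A call has 1 to 12 rows; each row is the pose to reach, as a shift and turn from the pose commanded when the call began; what a row does not reach only later rows make up. A row lasts 1/12 s, in which the tool goes at most 41.7 mm and 7.16 degrees, less where a joint would pass 70% of its speed; a pose out of reach is approached as far as the arm can. A call with a gripper value outside its range is refused whole. The fingers move at their own pace and stop on an object; "squeeze" is the grip in N (left out, the last holds). Time passes only in rows, so rows that repeat a pose let the fingers close. It gives the time, the measured TCP pose, the force and the opening at its end, in the units of the state.
- get_obs(): the state, without advancing time (a new reading comes with each control period).
- capture(name): name is "scene" or "top"; returns a dict with "img" (384x512x3 uint8, red, green, blue), "vertical_fov" (degrees; the focal length in pixels is half the picture's height over the tangent of half this angle, whatever the lens; pixels are square), "cx", "cy" (the principal point, pixels), "R" (3x3) and "t" (3): a world point X has camera coordinates R X + t. Camera axes: x right, y down, z forward; pixel columns grow to the right and rows downward; lengths in mm; the calibration is good to about 2 mm. A picture is of the moment at which its call begins. There is no depth.
- finish_job(): hands the job in, once; it reports no verdict.
Trained networks look in a picture, given as the dict that the camera call returned (one of the last four; its "shot" number tells which), for a name from the list of things; names that differ only in an ending like _2 or _b are one class to them, and where a whole thing is asked for, a point or a joint stands for the part that bears it (a point fixed in the world has none). Each returns a list of dicts, best first, with "score" (0 to 1); they miss things now and then, are a little off and sometimes report something else, mostly with a low value. They report only what shows in the picture. A call takes as long as a camera call. They do not tell look-alikes from the thing itself.
- trace(picture, target): "pixels" (384x512 bool, what is visible of it) and "at" ([row, column] in pixels, amid what is visible of it).
The state is a dict: "time": time; "joint_positions": joint angles; "joint_vel": joint speeds; "joint_efforts": joint torques, N m; "tool_pos": TCP position; "tool_rot": TCP orientation; "contact_force": force on the tool from outside, world axes, zero at the start; "moment": the same for the moment, N m; "opening": finger opening in mm.
Only numpy, scipy, OpenCV 4.12 (cv2) and the standard library are available. Lean on these libraries where they do the work, as an engineer would, in place of code of your own. Each camera call takes 0.05 s, during which the arm holds its last target. There are 200 camera calls.

### The job

Push the lever of the eccentric cam round until the cam is at its low point, with the lever pointing straight along the track towards the upright reflector plate, while the sensor carriage is still back where it stands. Then push the carriage forward along its track until it is fully home against the two end stops, and leave the cam at its low point. Nothing needs grasping: do not lift the carriage off its track, and leave the loose things beside the track alone.

Things in the scene. Friction and masses are not known exactly. Their poses are not given: they have to be found in the camera images.
- track: fixed grey track plate, 360 x 120 x 12 mm; origin at the centre of its underside on the table, x forward along the track, z up. Steel reflector plate, 90 mm wide, stands at x = +165 mm, top 80 mm above the table. Guide rails (inner faces 73 mm apart, tops 24 mm above the table) run from x = -135 to +31 mm. Cam axis at x = +65 mm, y = 0.
- stops (a point): midway between the two end stops, on their rear faces, 26 mm above the table; it is at x = +21, y = 0 mm of the track. Stops: 10 x 10 mm steel blocks at y = +-31 mm, tops 40 mm above the table. When the carriage is home its block's front face meets them: its origin is then 30 mm behind this point.
- carriage: loose sensor carriage (follower slide), 0.4 to 0.85 kg, between the rails; origin at the centre of its underside (12 mm above the table), x forward. Block 60 (x) x 70 x 24 mm: flat rear face 30 mm behind the origin; nose 30 mm wide to 56 mm ahead. Black sensor head on its middle, top 74 mm above the table. Starts 55 to 75 mm short of home; plain friction; stays where left. Nose hits the cam unless low.
- cam (a joint): cam angle, rad, anticlockwise from above: where the lever points, from the track's +x. 0 and 2 pi are both the low point (lever along +x at the reflector plate, cam's bulge away from the carriage); pi is the high point. Turns from -0.7 to 6.98 with stiff friction (about 0.35 N m, 7 N at 50 mm), stays where left; starts between 0.9 and 5.38.
- cam_axis (a point): point on the cam's upright turning axis, 56 mm above the table, about lever height. The cam is a steel disc 56 mm across, 16 mm thick, its centre 12 mm off the axis in the lever's direction, its top 30 mm above the table.
- lever_pin (a point): middle of the upright black pin, 13 mm thick, at the lever's outer end, 56 mm from the axis; this point is 65 mm above the table, the pin's top 78 mm. The lever is a dark steel bar 12 mm wide, running radially from 8 mm behind the axis to 62 mm out, underside 42 mm and top 54 mm above the table.
- mixer: loose black box with brass sockets, 62 x 50 mm, 46 mm tall, beside the track; to be left alone; origin at the centre of its underside
- weight: loose brass weight with a knob, 48 mm across, 46 mm tall, beside the track; to be left alone; origin at the centre of its underside
- adapter: loose steel plug adapter, upright, 28 mm across, 52 mm tall, beside the track; to be left alone; origin at the centre of its underside
There are look-alikes about, which are no part of the job. Leave any purple look-alike of the carriage alone.

How it is judged (in metres and radians):
On the way, in this order (a step that is already met when the one before it is completed fails the run):
1. the cam is at its low point while the carriage still stands back where it started ((value of joint cam below 0.35 rad or value of joint cam above 5.933 rad) and value of joint cam between -0.35 and 6.633 rad and distance of carriage from where it was at the start of the episode below 0.015 m), for 0.2 s.
2. the carriage is pushed home against the stops (x of carriage in the frame of track between -0.013 and -0.005 m and z of carriage in the frame of track below 0.016 m and angle between carriage's own z axis and vertical below 0.06 rad), for 0.2 s.
At the end, for the whole second after the job is handed in: the carriage lies flat on the track within 4 mm of home against the end stops and at rest, and the cam's lever is within 0.35 rad of its low point (all of step 2 and (value of joint cam below 0.35 rad or value of joint cam above 5.933 rad) and value of joint cam between -0.35 and 6.633 rad and linear speed of carriage below 0.01 m/s); the robot touches nothing.
It fails at once if the carriage is moved more than 15 mm while the cam is not at its low point (distance of carriage from where it was at the start of the episode above 0.015 m and not ((value of joint cam below 0.35 rad or value of joint cam above 5.933 rad) and value of joint cam between -0.35 and 6.633 rad)).
It fails at once if the carriage is lifted more than 8 mm off the track, or tipped over 15 degrees (z of carriage in the frame of track above 0.02 m or angle between carriage's own z axis and vertical above 0.26 rad).
It fails at once if the black box is moved more than 20 mm or tipped (distance of mixer from where it was at the start of the episode above 0.02 m or angle between mixer's own z axis and vertical above 0.5 rad).
It fails at once if the brass weight is moved more than 20 mm or tipped (distance of weight from where it was at the start of the episode above 0.02 m or angle between weight's own z axis and vertical above 0.5 rad).
It fails at once if the adapter is moved more than 20 mm or tipped (distance of adapter from where it was at the start of the episode above 0.02 m or angle between adapter's own z axis and vertical above 0.5 rad).
It also fails if it takes over 58 s, if anything falls off the work surface, if the arm or the gripper's body presses on something with over 40 N, if the wrist force passes 120 N, or if a joint passes its speed limit or range.

## Working session

There is one attempt and no reset: what is moved stays moved. The work goes in short steps, Python scripts to look and compute and a tool call to move; the robot and the scene stay as the last step left them, time stands still between calls to the robot, and variables do not carry over. Pictures are saved under pics/ and viewed, about 8 in all and at most 12, crops included, and the job is handed in when it is done.

Besides the shell and the picture viewer there is one more tool, called after "Request:" as name([rows], argument=value, ...), one row to a line, values as JSON. step_arm: Moves the arm, as the interface text tells. Its arguments: {"type":"object","properties":{"rows":{"type":"array","items":{"type":"array","items":{"type":"array","items":{"type":"number"}}}},"squeeze":{"type":"number"}},"required":["rows"]}

```bash
mkdir -p pics
cat > h.py <<'E'
import numpy as np,cv2
from rig import *
def cam(c):
    f=192/np.tan(np.radians(c["vertical_fov"]/2)); return f,np.array(c["R"]),np.array(c["t"])
def px2w(c,r,col,z):
    f,R,t=cam(c); d=R.T@np.array([(col-c["cx"])/f,(r-c["cy"])/f,1]); o=-R.T@t
    return o+d*(z-o[2])/d[2]
def w2px(c,X):
    f,R,t=cam(c); p=R@np.array(X,float)+t; return f*p[1]/p[2]+c["cy"],f*p[0]/p[2]+c["cx"]
def save(c,n): cv2.imwrite(f"pics/{n}.png",cv2.cvtColor(c["img"],cv2.COLOR_RGB2BGR))
E
python3 - <<'E'
from h import *
o=get_obs(); print(o["time"],o["tool_pos"],o["tool_rot"],o["opening"])
Z=dict(track=12,carriage=40,cam=48,lever_pin=78,cam_axis=54,mixer=46,weight=46,adapter=52)
for n in("scene","top"):
    c=capture(n); save(c,n); print(n,"cam pos",-np.array(c["R"]).T@np.array(c["t"]))
    for k,z in Z.items():
        for d in trace(c,k)[:3]: print(k,round(d["score"],2),np.round(d["at"]),np.round(px2w(c,*d["at"],z)),d["pixels"].sum())
a,b=[cv2.imread(f"pics/{n}.png") for n in("scene","top")]
E
```

```text
0.0 [ 166.39162133 -601.85989331  209.83504691] [ 9.90920555e-01  1.34446214e-01 -1.66973921e-04 -8.00402507e-04] 91.74994516195979
scene cam pos [1025.98633026 -162.67287676  837.36391059]
track 0.68 [202. 253.] [563. -61.  12.] 7910
track 0.59 [199. 265.] [561. -35.  12.] 676
carriage 0.73 [220. 104.] [ 558. -354.   40.] 1433
carriage 0.64 [195. 200.] [ 541. -165.   40.] 1300
cam 0.66 [199. 264.] [581. -42.  48.] 663
lever_pin 0.96 [200. 267.] [600. -42.  78.] 732
cam_axis 0.71 [200. 254.] [582. -64.  54.] 8097
mixer 0.57 [133. 263.] [419.  -9.  46.] 786
weight 0.63 [262. 283.] [717. -38.  46.] 540
adapter 0.64 [134. 196.] [ 397. -150.   52.] 211
adapter 0.34 [263. 284.] [721. -38.  52.] 557
top cam pos [ 500.48213725  -61.72843923 1272.21289965]
track 0.77 [195. 250.] [550. -59.  12.] 5484
carriage 0.83 [205. 363.] [ 532. -354.   40.] 745
carriage 0.57 [198. 287.] [ 543. -156.   40.] 713
cam 0.71 [188. 240.] [566. -32.  48.] 399
lever_pin 0.8 [189. 240.] [563. -32.  78.] 395
cam_axis 0.76 [194. 253.] [552. -65.  54.] 5291
mixer 0.96 [254. 224.] [396.   3.  46.] 500
weight 0.62 [138. 241.] [697. -30.  46.] 259
adapter 0.31 [137. 238.] [697. -24.  52.] 268
```

View pics/top.png

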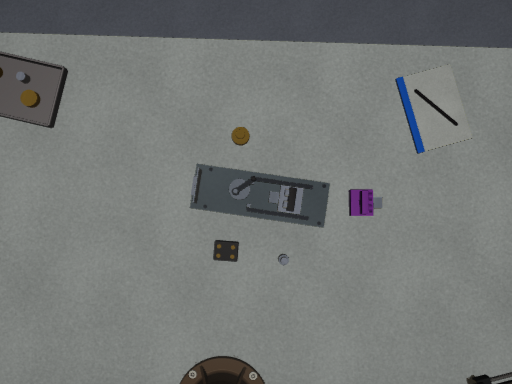

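View pics/scene.png

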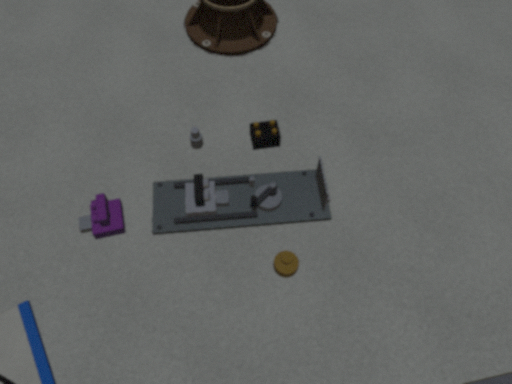

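The grey carriage on the track, top (198,290) and scene (197,203), fits the description. The purple one at top (203,363) and scene (215,106) is the look-alike, so I'll leave it alone. Next I'll fit the track pose and enlarge the track area.

```bash
cat >> h.py <<'E'
def fit_track(c,z=12):
    d=trace(c,"track")[0]["pixels"].astype(np.uint8)
    k=cv2.morphologyEx(d,cv2.MORPH_CLOSE,np.ones((25,25)))
    q=cv2.boxPoints(cv2.minAreaRect(np.argwhere(k)[:,::-1].astype(np.float32)))
    return q,np.array([px2w(c,p[1],p[0],z) for p in q])
E
python3 - <<'E'
from h import *
for n,(r,cc) in dict(top=(150,180),scene=(155,140)).items():
    c=capture(n); q,W=fit_track(c); print(n,q.round(1).tolist(),W.round(0).tolist())
    print(np.linalg.norm(np.diff(W,axis=0),axis=1), W.mean(0))
    im=cv2.cvtColor(c["img"],cv2.COLOR_RGB2BGR)[r:r+90,cc:cc+(160 if n=="top" else 200)]
    im=cv2.resize(im,None,fx=4 if n=="scene" else 5,fy=4 if n=="scene" else 5,interpolation=cv2.INTER_CUBIC); cv2.imwrite(f"pics/{n}_c.png",im)
E
```

```text
top [[188.1999969482422, 208.60000610351562], [194.8000030517578, 162.10000610351562], [329.8999938964844, 181.39999389648438], [323.29998779296875, 227.89999389648438]] [[509.0, 104.0, 12.0], [633.0, 91.0, 12.0], [592.0, -270.0, 12.0], [468.0, -255.0, 12.0]]
[124.92325528 363.74284664 124.98326179] [550.58749327 -82.57130162  12.        ]
scene [[146.6999969482422, 172.10000610351562], [325.3999938964844, 156.39999389648438], [330.8999938964844, 219.60000610351562], [152.1999969482422, 235.1999969482422]] [[444.0, -267.0, 12.0], [484.0, 117.0, 12.0], [635.0, 83.0, 12.0], [595.0, -270.0, 12.0]]
[385.92689806 154.87408276 355.62651517] [539.74671582 -84.27466093  12.        ]
```

View pics/top_c.png

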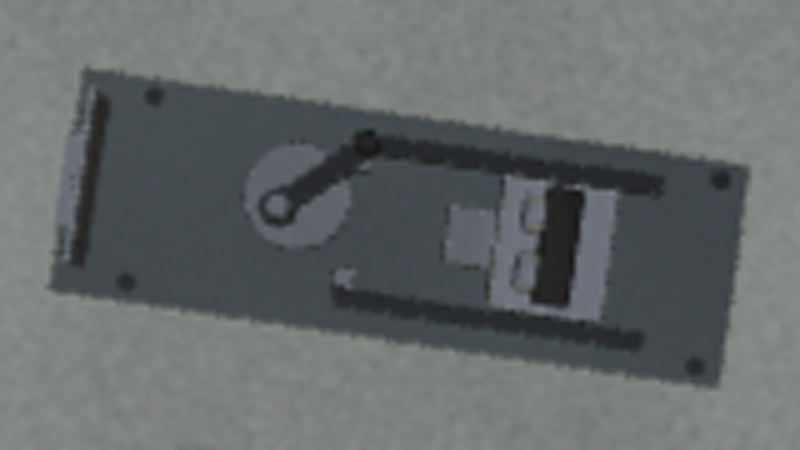

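View pics/scene_c.png

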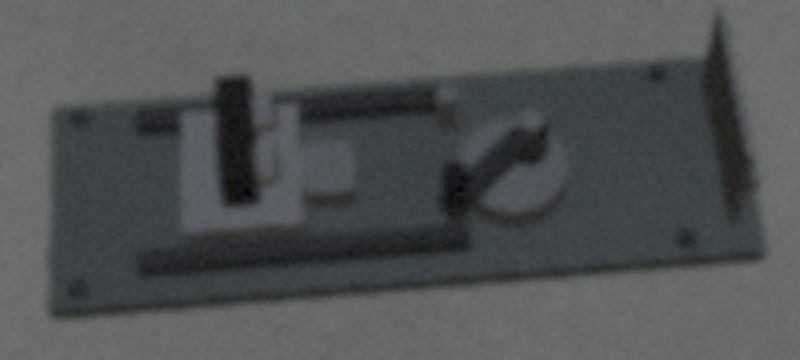

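```bash
cat >> h.py <<'E'
from scipy.optimize import least_squares
def solve(c,corners):  # corners crop-> image px (row,col); order: front-right(-y),rear-right,rear-left,front-left
    L=np.array([[180,-60],[-180,-60],[-180,60],[180,60]])
    def pt(p,l): s,k=np.sin(p[2]),np.cos(p[2]); return np.array([p[0]+k*l[0]-s*l[1],p[1]+s*l[0]+k*l[1],12])
    f=lambda p:np.concatenate([np.array(w2px(c,pt(p,l)))-q for l,q in zip(L,corners)])
    r=least_squares(f,[550,-82,1.46]); return r.x,r.fun
def t2w(p,x,y): s,k=np.sin(p[2]),np.cos(p[2]); return np.array([p[0]+k*x-s*y,p[1]+s*x+k*y])
def w2t(p,X): s,k=np.sin(p[2]),np.cos(p[2]); d=np.array(X[:2])-p[:2]; return np.array([k*d[0]+s*d[1],-s*d[0]+k*d[1]])
E
python3 - <<'E'
from h import *
def conv(pts,r0,c0,s): return [np.array([r0+(y+.5)/s-.5,c0+(x+.5)/s-.5]) for x,y in pts]
def rep(name,r0,c0,s,corn,feats):
    c=capture(name); p,res=solve(c,conv(corn,r0,c0,s)); print(name,p,res.round(1))
    for k,(xy,z) in feats.items(): print(k,w2t(p,px2w(c,*conv([xy],r0,c0,s)[0],z)).round(1))
    return p
a=rep("top",150,180,5,[(85,68),(748,167),(718,387),(50,290)],dict(pin=((367,142),78),axis=((278,207),54),rearR=((617,190),36),rearL=((605,320),36),nose=((447,234),36),stopL=((345,275),40)))
b=rep("scene",155,140,4,[(765,257),(52,315),(53,107),(712,58)],dict(pin=((458,170),78),axis=((530,143),54),rearR=((183,233),36),rearL=((181,108),36),nose=((355,165),36)))
E
```

```text
top [550.12495335 -84.12186209   1.45273476] [-0.2 -0.5 -0.3  0.5  0.4  0.3  0.  -0.3]
pin [ 23.8 -37.7]
axis [64.3  0.3]
rearR [-108.8  -35. ]
rearL [-112.2   33. ]
nose [-24.2   0.7]
stopL [25.3 29.7]
scene [551.69763068 -87.26586514   1.45618193] [-0.9  0.3 -0.  -2.   0.7 -1.3 -0.5  3.3]
pin [ 26.7 -35.6]
axis [65.1 -9.5]
rearR [-108.3  -33.9]
rearL [-107.8   38.9]
nose [-21.8  -3.2]
```

```bash
cat >> h.py <<'E'
P=np.array([550.4,-84.6,1.4533])
def C(th,gap=0,r=42):
    u=np.array([np.cos(th),np.sin(th)]); n=np.array([-u[1],u[0]])
    h=9.5*abs(n[0])+19*abs(n[1]); return t2w(P,*(np.array([65,0])+r*u-n*(6.5+h+gap)))
E
python3 - <<'E'
from h import *
from scipy.spatial.transform import Rotation as Ro
o=get_obs(); M=Ro.from_quat(o["tool_rot"]).as_matrix(); print(o["time"],o["tool_pos"].round(1),M.round(3).tolist())
print("tool y ang",np.degrees(np.arctan2(M[1,1],M[0,1])),"want",np.degrees(P[2])+90)
s=C(3.89,12); print("start",s.round(1), w2t(P,s).round(1))
for t in np.linspace(3.89,6.28,13): c=C(t); print(round(t,2),c.round(1),(c-s).round(1))
print("push start/end",t2w(P,-140,0),t2w(P,-109-9.5,0),t2w(P,-39-9.5,0))
E
```

```text
1.2 [ 166.6 -602.4  210.6] [[0.964, 0.266, 0.0], [0.266, -0.964, -0.0], [0.0, 0.0, -1.0]]
tool y ang -74.54974179922276 want 173.26795636636254
start [551.4 -76.9] [ 7.8 -0.1]
3.89 [561.1 -69.8] [9.7 7.1]
4.09 [571.9 -67.1] [20.5  9.8]
4.29 [582.2 -61.4] [30.8 15.5]
4.49 [590.9 -53. ] [39.5 23.9]
4.69 [597.2 -42.4] [45.8 34.5]
4.89 [601.  -36.8] [49.6 40.1]
5.08 [604.3 -31. ] [52.9 45.9]
5.28 [606.6 -23.9] [55.2 53. ]
5.48 [607.5 -15.6] [56.1 61.3]
5.68 [606.4  -6.5] [55.  70.4]
5.88 [602.9   2.7] [51.5 79.6]
6.08 [596.9  11.3] [45.5 88.2]
6.28 [588.4  18.6] [37.  95.5]
push start/end [ 533.98833672 -223.63473418] [ 536.50869929 -202.28297143] [ 544.71453093 -132.76560434]
```

Request:
step_arm([
  [[0,0.02,0.027,0,0,0,5],[0,0.044,0.06,0,0,0,10],[0,0.068,0.093,0,0,0,16],[0,0.092,0.126,0,0,0,22],[0,0.116,0.159,0,0,0,28],[0,0.14,0.192,0,0,0,34],[0,0.164,0.225,0,0,0,40],[0,0.188,0.258,0,0,0,46],[0,0.212,0.291,0,0,0,52],[0,0.236,0.324,0,0,0,58],[0,0.26,0.357,0,0,0,63],[0,0.284,0.39,0,0,0,67.8]],
], squeeze=10)

```text
time: 2.2
tool_pos: [451.4, -210.8, 211.0]
tool_rot: [0.746, 0.666, 0.0, 0.0]
contact_force: [1.2, -0.3, 0.0]
opening: 16.6
```

Request:
step_arm([
  [[0,0.024,0.033,0,0,0,0],[0,0.048,0.066,0,0,0,0],[0,0.072,0.099,0,0,0,0],[0,0.088,0.12,0,0,0,0],[0,0.098,0.132,0,0,0,0],[0,0.101,0.1355,0,0,0,0],[0,0.101,0.1355,-0.03,0,0,0],[0,0.101,0.1355,-0.06,0,0,0],[0,0.101,0.1355,-0.09,0,0,0],[0,0.101,0.1355,-0.1,0,0,0],[0,0.101,0.1355,-0.1,0,0,0],[0,0.101,0.1355,-0.1,0,0,0]],
])

```text
time: 3.2
tool_pos: [551.6, -77.6, 111.3]
tool_rot: [0.748, 0.664, -0.0, -0.0]
contact_force: [0.6, -0.6, 0.3]
opening: 0.5
```

Run:
```python
from h import *
o=get_obs(); print(o["tool_pos"],o["opening"])
c=capture("scene"); im=cv2.cvtColor(c["img"],cv2.COLOR_RGB2BGR)[100:250,130:340]
cv2.imwrite("pics/s2.png",cv2.resize(im,None,fx=3.8,fy=3.8,interpolation=cv2.INTER_CUBIC))
```

```text
[551.56492714 -77.57655468 111.26766224] 0.5352198952399378
```

View pics/s2.png

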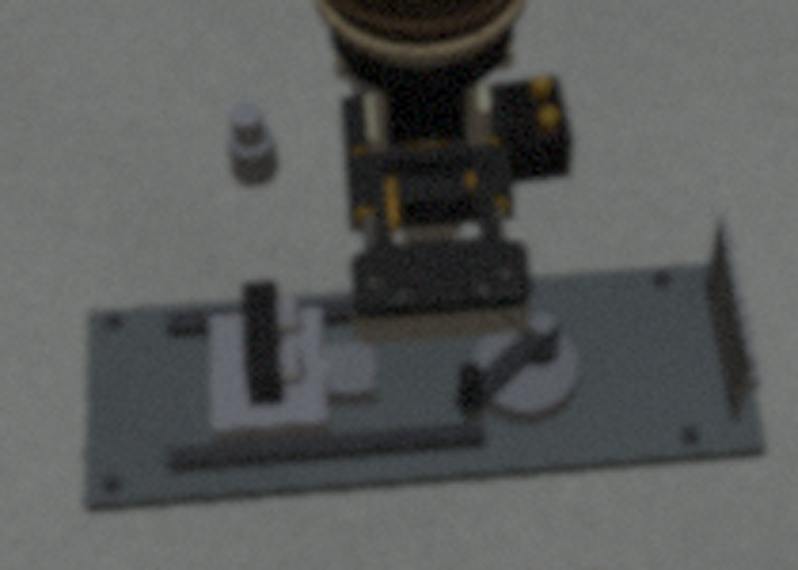

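The gripper (440,280 in the crop) stands between the carriage nose and the lever pin (470,385), as planned. Now I'll descend.

Request:
step_arm([
  [[0,0,0,-0.015,0,0,0],[0,0,0,-0.025,0,0,0],[0,0,0,-0.035,0,0,0],[0,0,0,-0.045,0,0,0],[0,0,0,-0.045,0,0,0]],
])

```text
time: 3.67
tool_pos: [550.5, -77.1, 64.1]
tool_rot: [0.748, 0.664, -0.001, -0.001]
contact_force: [0.6, 0.3, 0.3]
opening: 0.0
```

Request:
step_arm([
  [[0,0.005,0.004,0,0,0,0],[0,0.01,0.007,0,0,0,0],[0,0.015,0.0085,0,0,0,0],[0,0.0205,0.01,0,0,0,0],[0,0.0255,0.013,0,0,0,0],[0,0.031,0.016,0,0,0,0],[0,0.031,0.016,0,0,0,0]],
])

```text
time: 4.25
tool_pos: [584.1, -59.7, 65.9]
tool_rot: [0.747, 0.665, 0.001, 0.0]
contact_force: [-0.4, 0.8, -0.1]
opening: 0.5
```

Run:
```python
from h import *
ims=[]
for n,(r,k) in dict(scene=(140,200),top=(145,180)).items():
    c=capture(n); im=cv2.cvtColor(c["img"],cv2.COLOR_RGB2BGR)[r:r+100,k:k+130]
    ims.append(cv2.resize(im,None,fx=4,fy=4,interpolation=cv2.INTER_CUBIC)[:400,:390 if n=="top" else 400])
cv2.imwrite("pics/s3.png",np.hstack(ims))
```

```text
(no output)
```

View pics/s3.png

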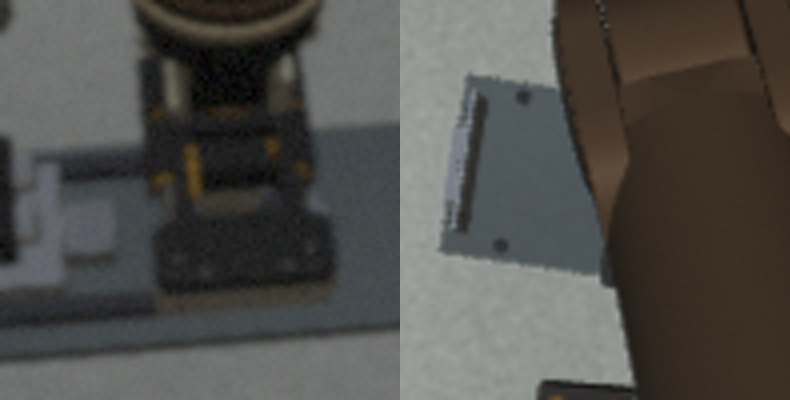

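Request:
step_arm([
  [[0,0.005,0.004,0,0,0,0],[0,0.009,0.0085,0,0,0,0],[0,0.0125,0.014,0,0,0,0],[0,0.0155,0.019,0,0,0,0],[0,0.019,0.0245,0,0,0,0],[0,0.022,0.0305,0,0,0,0]],
])

```text
time: 4.85
tool_pos: [605.0, -29.6, 65.6]
tool_rot: [0.747, 0.664, 0.0, -0.0]
contact_force: [0.3, -0.6, -0.0]
opening: 0.5
```

Request:
step_arm([
  [[0,0.0015,0.0035,0,0,0,0],[0,0.0025,0.007,0,0,0,0],[0,0.003,0.0115,0,0,0,0],[0,0.0035,0.0155,0,0,0,0],[0,0.003,0.02,0,0,0,0],[0,0.002,0.0245,0,0,0,0]],
])

```text
time: 5.35
tool_pos: [606.5, -5.6, 65.6]
tool_rot: [0.748, 0.664, -0.0, 0.0]
contact_force: [-0.5, 0.3, 0.4]
opening: 0.4
```

Request:
step_arm([
  [[0,-0.0015,0.0045,0,0,0,0],[0,-0.0035,0.009,0,0,0,0],[0,-0.0065,0.0135,0,0,0,0],[0,-0.0095,0.018,0,0,0,0],[0,-0.0135,0.022,0,0,0,0],[0,-0.018,0.0255,0,0,0,0],[0,-0.018,0.0255,0,0,0,0]],
])

```text
time: 5.93
tool_pos: [587.4, 20.7, 65.7]
tool_rot: [0.747, 0.665, -0.0, -0.0]
contact_force: [0.2, 0.1, 0.4]
opening: 0.4
```

Request:
step_arm([
  [[0,0.02,-0.005,0,0,0,0],[0,0.03,-0.005,0.03,0,0,0],[0,0.03,-0.005,0.07,0,0,0],[0,0.03,-0.03,0.11,0,0,0],[0,0.03,-0.07,0.13,0,0,0],[0,0.03,-0.11,0.14,0,0,0],[0,0.02,-0.15,0.14,0,0,0],[0,0.01,-0.19,0.14,0,0,0],[0,0,-0.23,0.14,0,0,0],[0,-0.01,-0.24,0.14,0,0,0],[0,-0.025,-0.245,0.14,0,0,0],[0,-0.04,-0.245,0.14,0,0,0]],
])

```text
time: 6.93
tool_pos: [547.3, -228.5, 205.2]
tool_rot: [0.749, 0.663, -0.0, 0.0]
contact_force: [-0.3, 0.2, 0.1]
opening: 0.2
```

Run:
```python
from h import *
print(get_obs()["tool_pos"],get_obs()["time"])
ims=[]
for n,(r,k) in dict(scene=(150,140),top=(150,180)).items():
    c=capture(n); im=cv2.cvtColor(c["img"],cv2.COLOR_RGB2BGR)[r:r+75,k:k+200]
    ims.append(cv2.resize(im,None,fx=4,fy=4,interpolation=cv2.INTER_CUBIC))
    for d in trace(c,"lever_pin")[:1]: print(n,d["score"],w2t(P,px2w(c,*d["at"],50)))
cv2.imwrite("pics/s4.png",np.vstack(ims))
```

```text
[ 547.26754399 -228.544976    205.23486302] 6.9333
scene 0.83 [ 49.93678185 -29.24132759]
top 0.65 [ 54.51015552 -15.42005082]
```

View pics/s4.png

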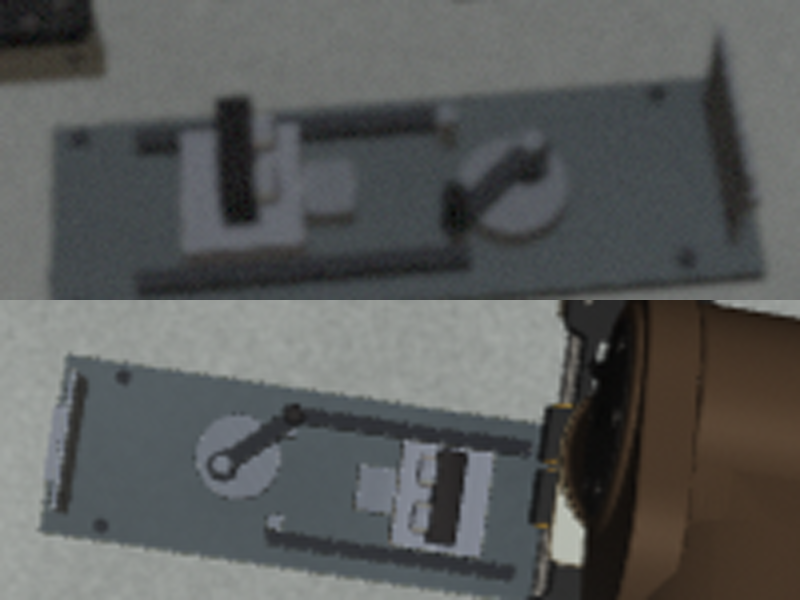

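The lever has not moved and no force was ever felt, so the fingertips passed over it. I'll check the tool geometry against the image.

Run:
```python
from h import *
import rig
print(rig.tips_ahead if not callable(rig.tips_ahead) else rig.tips_ahead())
c=capture("scene")
for z in (64,66+28,111+0,92,111+47): print("s2-pose z",z,[ (round((r-100)*3.8),round((k-130)*3.8)) for r,k in [w2px(c,[551.6+11,-77.6+s,z]) for s in(-19,19)]])
# clear-view: current pose
o=get_obs();print(o["tool_pos"])
im=cv2.cvtColor(c["img"],cv2.COLOR_RGB2BGR)[60:210,90:290]
for z,col in ((0,(0,0,255)),(-19,(0,255,0)),(47,(255,0,0))):
    r,k=w2px(c,o["tool_pos"]+np.array([0,0,z])); cv2.circle(im,(int(k)-90,int(r)-60),1,col,-1)
cv2.imwrite("pics/s5.png",cv2.resize(im,None,fx=4,fy=4,interpolation=cv2.INTER_CUBIC))
```

```text
19.0
s2-pose z 64 [(349, 399), (336, 472)]
s2-pose z 94 [(318, 398), (304, 472)]
s2-pose z 111 [(299, 397), (286, 473)]
s2-pose z 92 [(320, 398), (306, 472)]
s2-pose z 158 [(245, 393), (231, 473)]
[ 549.27783363 -225.13914056  205.92730828]
```

View pics/s5.png

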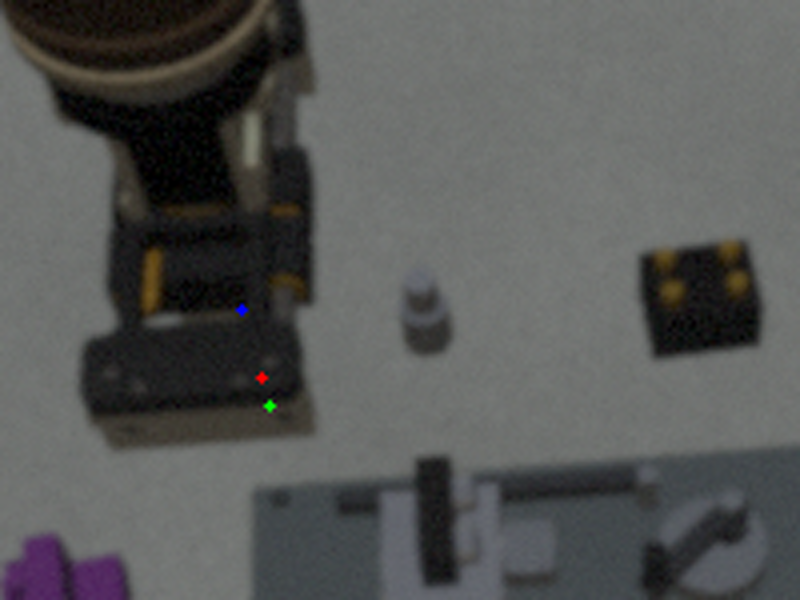

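Run:
```python
from h import *
from scipy.spatial.transform import Rotation as Ro
o=get_obs(); M=Ro.from_quat(o["tool_rot"]).as_matrix(); print(o["time"],o["joint_positions"])
out=[]
for n,(r0,k0) in dict(scene=(60,90),top=(110,290)).items():
    c=capture(n); S=4
    im=cv2.resize(cv2.cvtColor(c["img"],cv2.COLOR_RGB2BGR)[r0:r0+140,k0:k0+100],None,fx=S,fy=S,interpolation=cv2.INTER_CUBIC)
    im=np.clip(im*1.6,0,255).astype(np.uint8)
    def box(hx,hy,z0,z1,col):
        for z in(z0,z1):
            q=[w2px(c,o["tool_pos"]+M@np.array([x,y,z]))for x,y in((-hx,-hy),(hx,-hy),(hx,hy),(-hx,hy))]
            cv2.polylines(im,[np.array([[(k-k0)*S,(r-r0)*S] for r,k in q],np.int32)],True,col,1)
    box(37.5,95,-47,-90,(0,255,255)); box(9.5,19,19,-47,(0,255,0))
    print(n,"base origin px",w2px(c,[0,0,0])); out.append(im)
cv2.imwrite("pics/s6.png",np.hstack(out))
```

```text
7.1833 [ 0.59455205  0.42484267 -0.41695821  1.63256292  0.18613488  1.12271311
  0.01241944]
scene base origin px (np.float64(22.962418587919586), np.float64(231.35362301011799))
top base origin px (np.float64(403.4770275623218), np.float64(221.8517604791008))
```

View pics/s6.png

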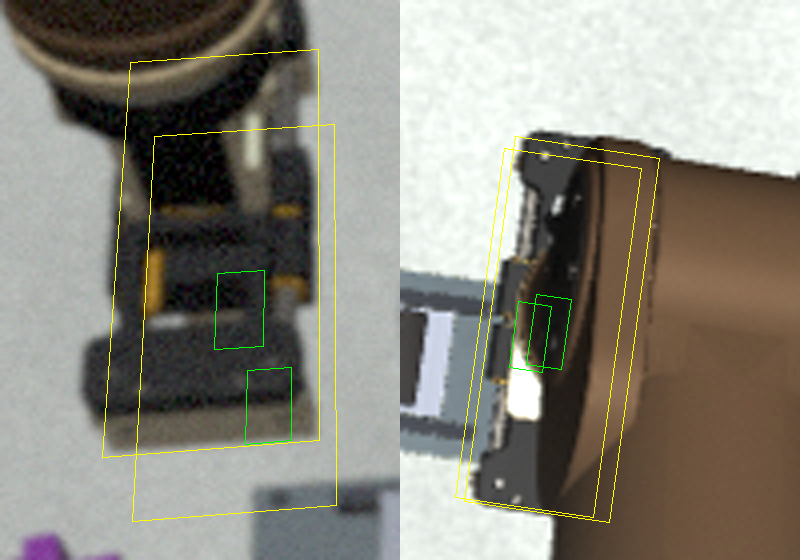

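Request:
step_arm([
  [[0.09,0,0,0,0,0,-7],[0.09,0,0,0,0,0,-14],[0.09,0,0,0,0,0,-21],[0.09,0,0,0,0,0,-28],[0.09,0,0,0,0,0,-35],[0.09,0,0,0,0,0,-42],[0.09,0,0,0,0,0,-49],[0.09,0,0,0,0,0,-56],[0.09,0,0,0,0,0,-63],[0.09,0,0,0,0,0,-70],[0.09,0,0,0,0,0,-77],[0.09,0,0,0,0,0,-83]],
])

```text
time: 8.28
tool_pos: [549.4, -224.7, 205.5]
tool_rot: [1.0, -0.0, 0.0, -0.0]
contact_force: [-0.5, -0.0, -0.3]
opening: 76.0
```

Run:
```python
from h import *
from scipy.spatial.transform import Rotation as Ro
o=get_obs(); M=Ro.from_quat(o["tool_rot"]).as_matrix(); print(o["time"],o["tool_pos"],o["opening"],M.round(2).tolist())
c=capture("scene"); S=5; r0,k0=50,60
im=cv2.resize(cv2.cvtColor(c["img"],cv2.COLOR_RGB2BGR)[r0:r0+110,k0:k0+160],None,fx=S,fy=S,interpolation=cv2.INTER_CUBIC)
im=np.clip(im*1.8,0,255).astype(np.uint8)
def box(cy,hx,hy,z0,z1,col):
    for z in(z0,z1):
        q=[w2px(c,o["tool_pos"]+M@np.array([x,cy+y,z]))for x,y in((-hx,-hy),(hx,-hy),(hx,hy),(-hx,hy))]
        cv2.polylines(im,[np.array([[(k-k0)*S,(r-r0)*S] for r,k in q],np.int32)],True,col,1)
box(0,37.5,95,-47,-47,(0,255,255)); box(55,9.5,9.5,19,-47,(0,255,0)); box(-55,9.5,9.5,19,-47,(0,255,0))
cv2.imwrite("pics/s7.png",im)
```

```text
8.2833 [ 549.35957817 -224.74566068  205.49047122] 76.02374897355172 [[1.0, -0.0, 0.0], [-0.0, -1.0, 0.0], [0.0, -0.0, -1.0]]
```

View pics/s7.png

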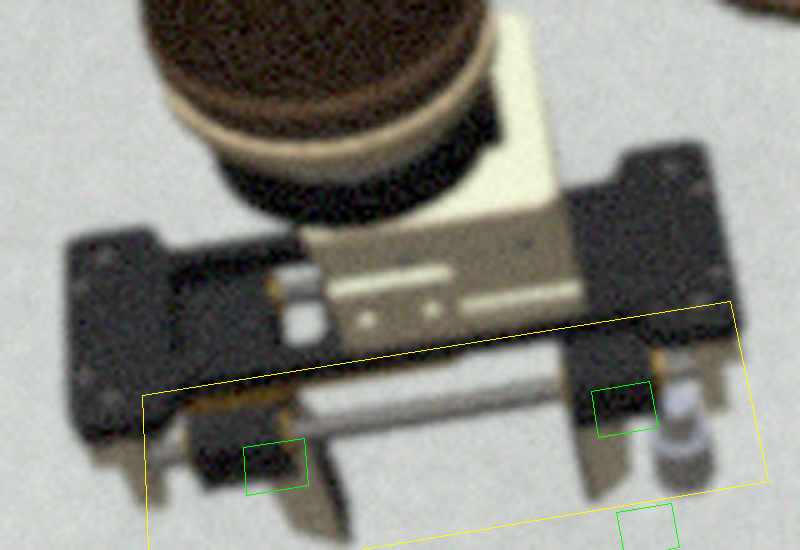

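Run:
```python
from h import *
c=capture("scene"); o=get_obs(); T=o["tool_pos"]
obs={"L":(540,325),"R":(500,592)}
def px(y,x): return np.array([50+(y+.5)/5-.5,60+(x+.5)/5-.5])
m=(px(*obs["L"])+px(*obs["R"]))/2; print("mid obs",m)
for z in (-19,0,19,30,40): print(z,np.round(w2px(c,T+[0,0,z]),1))
for z in (-19,0,10,19,30,40): print("ray at TCPz+",z,(px2w(c,*m,T[2]+z)-T).round(1))
for z in (-19,0,19,30): print(z,[ (px2w(c,*px(*v),T[2]+z)-T).round(1)[:2].tolist() for v in obs.values()])
```

```text
mid obs [153.6 151.3]
-19 [161.4 157.5]
0 [154.9 155.6]
19 [148.1 153.5]
30 [144.  152.3]
40 [140.2 151.1]
ray at TCPz+ -19 [-18.6  -8.8 -19. ]
ray at TCPz+ 0 [-4.1 -6.7  0. ]
ray at TCPz+ 10 [ 3.5 -5.6 10. ]
ray at TCPz+ 19 [10.3 -4.6 19. ]
ray at TCPz+ 30 [18.7 -3.4 30. ]
ray at TCPz+ 40 [26.3 -2.3 40. ]
-19 [[-19.6, -54.2], [-17.5, 37.2]]
0 [[-5.1, -50.8], [-3.1, 38.0]]
19 [[9.3, -47.4], [11.3, 38.7]]
30 [[17.7, -45.5], [19.7, 39.1]]
```

The picture shows the fingertips about TCP + 12 to 19 mm, so the tool really sits about 35 mm higher than its reading. That explains why it passed over the pin. I'll repeat the sweep lower, at a reading of about 33 mm, and watch for contact force.

Request:
step_arm([
  [[0,0,0.01,0,0,0,7],[0,0,0.025,0,0,0,14],[0,0,0.04,0,0,0,21],[0,0,0.055,0,0,0,28],[0,0,0.07,0,0,0,35],[0,0,0.085,0,0,0,42],[0,0,0.1,0,0,0,49],[0,0,0.115,0,0,0,56],[0,0.001,0.13,-0.02,0,0,63],[0,0.002,0.14,-0.05,0,0,70],[0,0.002,0.147,-0.08,0,0,77],[0,0.002,0.148,-0.11,0,0,83]],
])

```text
time: 9.38
tool_pos: [551.4, -74.9, 95.0]
tool_rot: [0.743, 0.669, 0.001, 0.0]
contact_force: [0.6, -0.5, -0.9]
opening: 13.0
```

Request:
step_arm([
  [[0,0,0,-0.015,0,0,0],[0,0,0,-0.03,0,0,0],[0,0,0,-0.04,0,0,0],[0,0,0,-0.05,0,0,0],[0,0,0,-0.056,0,0,0],[0,0,0,-0.062,0,0,0],[0,0,0,-0.062,0,0,0]],
])

```text
time: 9.97
tool_pos: [550.4, -77.4, 33.0]
tool_rot: [0.747, 0.665, -0.0, -0.0]
contact_force: [-1.0, -0.2, 0.1]
opening: 0.3
```

Request:
step_arm([
  [[0,0.005,0.004,0,0,0,0],[0,0.01,0.007,0,0,0,0],[0,0.015,0.0085,0,0,0,0],[0,0.0205,0.01,0,0,0,0],[0,0.0205,0.01,0,0,0,0]],
])

```text
time: 10.38
tool_pos: [570.3, -65.8, 33.9]
tool_rot: [0.747, 0.665, -0.001, -0.001]
contact_force: [-6.5, 2.9, 5.2]
opening: 0.2
```

The vertical reaction suggests the tips are riding on the lever's top, so tip ≈ TCP + 20. I'll back off, go 7 mm lower and sweep again.

Request:
step_arm([
  [[0,-0.01,-0.005,0.001,0,0,0],[0,-0.0205,-0.011,0,0,0,0],[0,-0.0225,-0.013,0,0,0,0],[0,-0.0225,-0.013,-0.004,0,0,0],[0,-0.0225,-0.013,-0.007,0,0,0],[0,-0.0225,-0.013,-0.007,0,0,0]],
])

```text
time: 10.88
tool_pos: [548.5, -80.5, 26.1]
tool_rot: [0.748, 0.664, -0.0, -0.0]
contact_force: [-0.7, -0.3, -0.7]
opening: 0.6
```

Request:
step_arm([
  [[0,0.007,0.006,0,0,0,0],[0,0.0115,0.01,0,0,0,0],[0,0.017,0.0115,0,0,0,0],[0,0.0225,0.013,0,0,0,0],[0,0.0225,0.013,0,0,0,0]],
])

```text
time: 11.3
tool_pos: [570.8, -66.1, 26.5]
tool_rot: [0.747, 0.665, -0.001, -0.001]
contact_force: [-3.8, 2.0, 3.0]
opening: 0.3
```

Request:
step_arm([
  [[0,0.005,0.003,0,0,0,0],[0,0.01,0.006,0,0,0,0],[0,0.0145,0.01,0,0,0,0],[0,0.019,0.0145,0,0,0,0]],
])

```text
time: 11.63
tool_pos: [585.1, -52.4, 25.5]
tool_rot: [0.747, 0.665, -0.004, -0.003]
contact_force: [-14.2, -0.9, 3.7]
opening: 0.7
```

Request:
step_arm([
  [[0,0.003,0.005,0,0,0,0],[0,0.0065,0.0105,0,0,0,0],[0,0.01,0.016,0,0,0,0],[0,0.0135,0.022,0,0,0,0]],
])

```text
time: 11.97
tool_pos: [600.5, -35.1, 25.3]
tool_rot: [0.748, 0.663, -0.005, -0.0]
contact_force: [-8.7, -13.7, 2.7]
opening: 0.3
```

Request:
step_arm([
  [[0,0.0015,0.0035,0,0,0,0],[0,0.0025,0.007,0,0,0,0],[0,0.003,0.0115,0,0,0,0],[0,0.0035,0.0155,0,0,0,0],[0,0.003,0.02,0,0,0,0],[0,0.002,0.0245,0,0,0,0]],
])

```text
time: 12.47
tool_pos: [606.1, -10.7, 26.7]
tool_rot: [0.748, 0.663, -0.002, 0.002]
contact_force: [-0.7, -11.2, 4.7]
opening: 0.4
```

Request:
step_arm([
  [[0,-0.0015,0.0045,0,0,0,0],[0,-0.0035,0.009,0,0,0,0],[0,-0.0065,0.0135,0,0,0,0],[0,-0.0095,0.018,0,0,0,0],[0,-0.0135,0.022,0,0,0,0],[0,-0.018,0.0255,0,0,0,0],[0,-0.018,0.0255,0,0,0,0]],
])

```text
time: 13.05
tool_pos: [589.1, 14.8, 27.5]
tool_rot: [0.748, 0.663, -0.001, 0.003]
contact_force: [-0.5, -13.1, 7.5]
opening: 0.6
```

Request:
step_arm([
  [[0,0.005,-0.008,0,0,0,0],[0,0.02,-0.015,0,0,0,0],[0,0.03,-0.02,0.03,0,0,0],[0,0.03,-0.02,0.07,0,0,0],[0,0.03,-0.03,0.11,0,0,0],[0,0.03,-0.07,0.13,0,0,0],[0,0.03,-0.11,0.14,0,0,0],[0,0.02,-0.15,0.14,0,0,0],[0,0.01,-0.19,0.14,0,0,0],[0,0,-0.225,0.14,0,0,0],[0,-0.02,-0.24,0.14,0,0,0],[0,-0.04,-0.245,0.14,0,0,0]],
])

```text
time: 14.05
tool_pos: [546.9, -230.7, 166.2]
tool_rot: [0.749, 0.662, -0.0, 0.0]
contact_force: [0.5, 0.4, -0.5]
opening: 0.6
```

Run:
```python
from h import *
print(get_obs()["tool_pos"],get_obs()["time"])
ims=[]
for n,(r,k) in dict(scene=(150,140),top=(150,180)).items():
    c=capture(n); im=cv2.cvtColor(c["img"],cv2.COLOR_RGB2BGR)[r:r+75,k:k+200]
    ims.append(cv2.resize(im,None,fx=4,fy=4,interpolation=cv2.INTER_CUBIC))
    for d in trace(c,"lever_pin")[:1]: print(n,d["score"],w2t(P,px2w(c,*d["at"],50)))
cv2.imwrite("pics/s8.png",np.vstack(ims))
```

```text
[ 546.86558503 -230.69928634  166.19260645] 14.05
scene 0.65 [ 75.26965287 -17.36313526]
top 0.58 [74.42626493 -2.04821269]
```

View pics/s8.png

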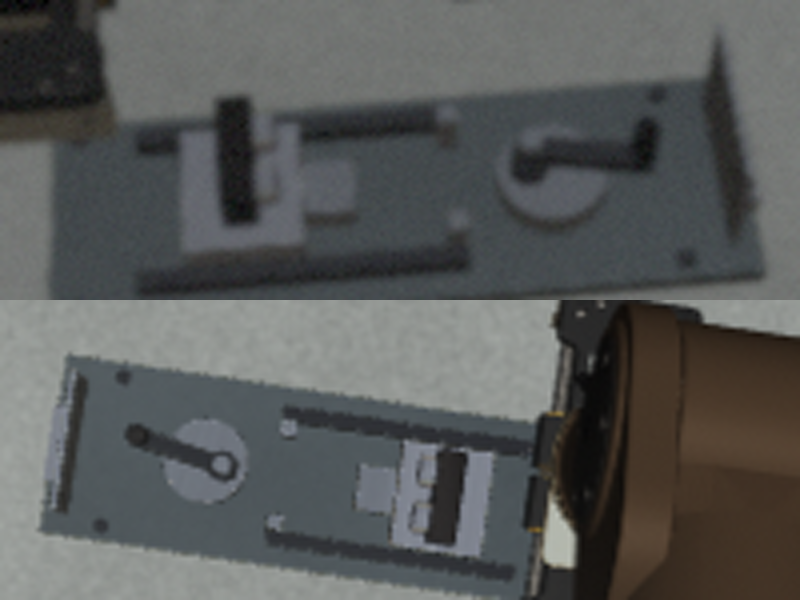

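The lever now points nearly at the reflector, with its pin at (137,434) and its axis at (222,465) in the top half. The carriage hasn't moved. I'll compute the cam angle.

Run:
```python
from h import *
def cv(x,y,r0,c0,s=4): return r0+(y+.5)/s-.5,c0+(x+.5)/s-.5
c=capture("top"); 
for z in (70,78):
    a=w2t(P,px2w(c,*cv(222,165,150,180),54)); p=w2t(P,px2w(c,*cv(137,134,150,180),z)); d=p-a; print("top",a,p,np.hypot(*d),np.arctan2(d[1],d[0]))
c=capture("scene"); a=w2t(P,px2w(c,*cv(526,158,150,140),54)); p=w2t(P,px2w(c,*cv(648,128,150,140),78)); d=p-a; print("scene",a,p,np.hypot(*d),np.arctan2(d[1],d[0]))
e=np.array([555.5,14.8]); 
print("rear at", t2w(P,-107,-35),t2w(P,-107,35))
print("targets: C(2pi)",C(6.283), "last tool in track",w2t(P,[589.1,14.8]))
```

```text
top [65.01025019  0.35056141] [120.60406414 -10.60861002] 56.66370608862129 -0.19463378487270083
top [65.01025019  0.35056141] [119.91372467 -10.19029179] 55.90618119658873 -0.18968076802003986
scene [60.95573691 -7.86757969] [119.1322736  -10.88152491] 58.25455592853408 -0.05176061160597963
rear at [ 572.61548375 -194.96517694] [ 503.09811666 -186.7593453 ]
targets: C(2pi) [588.27630623  18.66718145] last tool in track [103.2513139  -26.78089202]
```

Cam is about 6.09 rad, inside the tolerance. I'll nudge it a little closer to 2π for margin.

Request:
step_arm([
  [[0,0.01,0.03,0,0,0,0],[0,0.02,0.07,0,0,0,0],[0,0.035,0.11,0,0,0,0],[0,0.05,0.15,0,0,0,0],[0,0.06,0.19,0,0,0,0],[0,0.063,0.22,0,0,0,0],[0,0.063,0.24,-0.02,0,0,0],[0,0.063,0.242,-0.055,0,0,0],[0,0.063,0.242,-0.09,0,0,0],[0,0.063,0.242,-0.12,0,0,0],[0,0.063,0.242,-0.138,0,0,0],[0,0.063,0.242,-0.138,0,0,0]],
])

```text
time: 15.35
tool_pos: [608.1, 17.4, 24.3]
tool_rot: [0.747, 0.665, -0.002, -0.002]
contact_force: [-0.9, 0.6, 0.7]
opening: 0.5
```

Request:
step_arm([
  [[0,-0.006,0.001,0,0,0,0],[0,-0.012,0.002,0,0,0,0],[0,-0.017,0.003,0,0,0,0],[0,-0.022,0.003,0,0,0,0],[0,-0.027,0.003,0,0,0,0],[0,-0.027,0.003,0,0,0,0]],
])

```text
time: 15.85
tool_pos: [585.9, 19.6, 31.3]
tool_rot: [0.747, 0.664, 0.003, 0.002]
contact_force: [4.0, -0.6, 0.7]
opening: 0.6
```

Request:
step_arm([
  [[0,0.012,-0.001,0,0,0,0],[0,0.02,-0.003,0.015,0,0,0],[0,0.02,-0.005,0.05,0,0,0],[0,0.02,-0.01,0.09,0,0,0],[0,0.02,-0.04,0.11,0,0,0],[0,0.015,-0.08,0.115,0,0,0],[0,0.005,-0.12,0.115,0,0,0],[0,-0.01,-0.155,0.115,0,0,0],[0,-0.025,-0.19,0.115,0,0,0],[0,-0.04,-0.225,0.115,0,0,0],[0,-0.05,-0.245,0.115,0,0,0],[0,-0.05,-0.247,0.115,0,0,0]],
])

```text
time: 16.85
tool_pos: [530.5, -234.2, 145.0]
tool_rot: [0.75, 0.661, -0.001, 0.001]
contact_force: [-0.1, -0.1, 0.5]
opening: 0.6
```

Run:
```python
from h import *
print(get_obs()["tool_pos"],get_obs()["time"])
ims=[]
for n,(r,k) in dict(scene=(150,140),top=(150,180)).items():
    c=capture(n); im=cv2.cvtColor(c["img"],cv2.COLOR_RGB2BGR)[r:r+75,k:k+200]
    ims.append(cv2.resize(im,None,fx=4,fy=4,interpolation=cv2.INTER_CUBIC))
cv2.imwrite("pics/s9.png",np.vstack(ims))
```

```text
[ 530.54511413 -234.21602112  145.0056315 ] 16.85
```

View pics/s9.png

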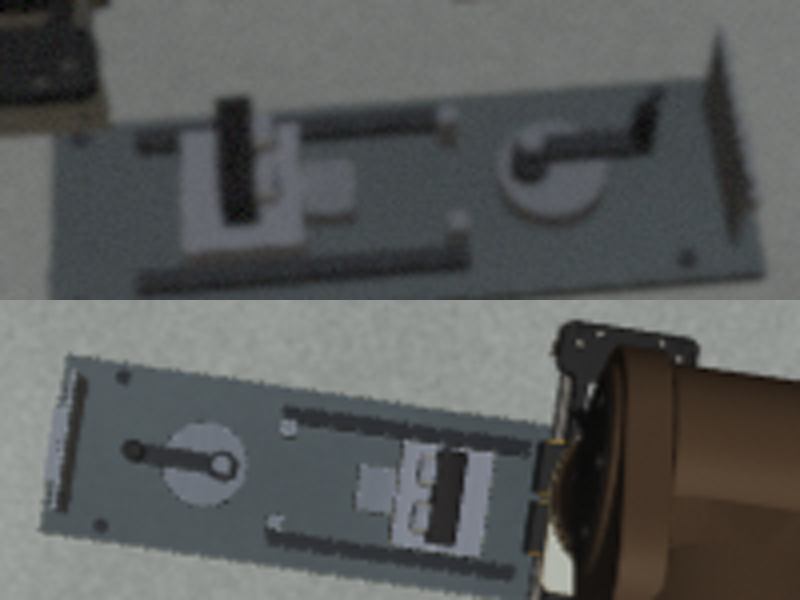

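The lever is now almost exactly along the track: pin (133,450), axis (222,465) in the top half, with the carriage still back. Next I'll descend behind the carriage.

Request:
step_arm([
  [[0,0,0,-0.03,0,0,0],[0,0,0,-0.06,0,0,0],[0,0,0,-0.09,0,0,0],[0,0,0,-0.11,0,0,0],[0,0,0,-0.122,0,0,0],[0,0,0,-0.132,0,0,0],[0,0,0,-0.139,0,0,0],[0,0,0,-0.139,0,0,0]],
])

```text
time: 17.62
tool_pos: [533.8, -227.2, 4.3]
tool_rot: [0.747, 0.665, 0.0, -0.0]
contact_force: [-0.4, 0.5, -0.3]
opening: 0.3
```

Request:
step_arm([
  [[0,0.001,0.01,0,0,0,0],[0,0.0023,0.02,0,0,0,0],[0,0.0035,0.03,0,0,0,0],[0,0.0047,0.04,0,0,0,0]],
])

```text
time: 17.95
tool_pos: [539.1, -187.8, 5.7]
tool_rot: [0.748, 0.664, 0.0, 0.001]
contact_force: [-0.7, -6.3, 4.3]
opening: 0.5
```

Request:
step_arm([
  [[0,0.0008,0.007,0,0,0,0],[0,0.0017,0.014,0,0,0,0],[0,0.0025,0.021,0,0,0,0],[0,0.0033,0.028,0,0,0,0],[0,0.004,0.034,0,0,0,0],[0,0.0047,0.04,0,0,0,0]],
])

```text
time: 18.45
tool_pos: [543.6, -148.4, 5.6]
tool_rot: [0.748, 0.664, -0.0, 0.001]
contact_force: [-1.2, -6.2, 5.7]
opening: 0.6
```

Request:
step_arm([
  [[0,0.0004,0.003,0,0,0,0],[0,0.0007,0.006,0,0,0,0],[0,0.001,0.009,0,0,0,0],[0,0.001,0.009,0,0,0,0]],
])

```text
time: 18.78
tool_pos: [544.6, -138.6, 5.5]
tool_rot: [0.747, 0.664, 0.0, 0.001]
contact_force: [-0.0, -4.2, 2.3]
opening: 0.6
```

Expected home reading is y ≈ -133, so now small steps.

Request:
step_arm([
  [[0,0.0002,0.002,0,0,0,0],[0,0.0005,0.004,0,0,0,0],[0,0.0006,0.005,0,0,0,0],[0,0.0006,0.005,0,0,0,0]],
])

```text
time: 19.12
tool_pos: [545.0, -134.1, 5.3]
tool_rot: [0.748, 0.664, 0.0, 0.001]
contact_force: [0.2, -4.8, 3.4]
opening: 0.3
```

Request:
step_arm([
  [[0,0.0001,0.001,0,0,0,0],[0,0.0003,0.0025,0,0,0,0],[0,0.0003,0.0025,0,0,0,0]],
])

```text
time: 19.37
tool_pos: [545.0, -133.9, 5.3]
tool_rot: [0.748, 0.664, -0.001, 0.001]
contact_force: [-1.1, -10.8, 3.8]
opening: 0.3
```

Request:
step_arm([
  [[0,0.0002,0.0015,0,0,0,0],[0,0.0004,0.003,0,0,0,0],[0,0.0004,0.003,0,0,0,0],[0,0.0004,0.003,0,0,0,0]],
])

```text
time: 19.7
tool_pos: [545.0, -133.9, 5.3]
tool_rot: [0.749, 0.663, -0.002, 0.002]
contact_force: [-2.0, -19.1, 5.5]
opening: 0.7
```

Firm stop: the position hasn't changed and the force has risen to 19 N. Next I'll retreat along the track, rise, and check by measurement.

Request:
step_arm([
  [[0,-0.001,-0.01,0,0,0,0],[0,-0.004,-0.035,0,0,0,0],[0,-0.008,-0.07,0,0,0,0],[0,-0.01,-0.09,0.01,0,0,0],[0,-0.01,-0.09,0.05,0,0,0],[0,-0.01,-0.09,0.09,0,0,0],[0,-0.01,-0.1,0.13,0,0,0],[0,-0.01,-0.13,0.16,0,0,0],[0,-0.01,-0.165,0.18,0,0,0],[0,-0.01,-0.2,0.18,0,0,0],[0,-0.01,-0.2,0.18,0,0,0],[0,-0.01,-0.2,0.18,0,0,0]],
])

```text
time: 20.7
tool_pos: [534.8, -329.8, 184.4]
tool_rot: [0.749, 0.663, 0.0, -0.0]
contact_force: [-0.1, 0.6, -0.1]
opening: 0.4
```

Run:
```python
from h import *
o=get_obs(); print(o["time"],o["tool_pos"],o["contact_force"])
c=capture("top"); save(c,"end"); im=c["img"].astype(int)
# carriage: brightness profile along the track axis lines at block top (z=36) beside the head
for y in (-28,0,28):
    xs=np.arange(-125,60,3); v=[im[tuple(np.round(w2px(c,[*t2w(P,x,y),36])).astype(int))].sum()//3 for x in xs]
    print("y",y,list(zip(xs.tolist(),[int(a) for a in v])))
# lever: dark line search over angle at radius 30..58, z=54
best=[]
for th in np.arange(-.6,.61,.05):
    s=[im[tuple(np.round(w2px(c,[*t2w(P,65+r*np.cos(th),r*np.sin(th)),54])).astype(int))].sum()/3 for r in np.arange(18,52,1)]
    best.append((round(float(th),2),round(float(np.mean(s)))))
print(best)
Z=dict(carriage=40,mixer=46,weight=46)
for k,z in Z.items():
    for d in trace(c,k)[:2]: print(k,round(d["score"],2),px2w(c,*d["at"],z).round(0),w2t(P,px2w(c,*d["at"],z)).round(0))
c=capture("scene")
for k,z in dict(adapter=52,mixer=46,weight=46,carriage=40).items():
    for d in trace(c,k)[:2]: print("scene",k,round(d["score"],2),np.round(d["at"]),px2w(c,*d["at"],z).round(0))
```

```text
20.7 [ 534.80632282 -329.80836677  184.44584606] [-0.07060886  0.59299685 -0.13699492]
y -28 [(-125, 80), (-122, 80), (-119, 80), (-116, 80), (-113, 79), (-110, 80), (-107, 80), (-104, 79), (-101, 80), (-98, 80), (-95, 81), (-92, 81), (-89, 80), (-86, 81), (-83, 81), (-80, 81), (-77, 81), (-74, 82), (-71, 82), (-68, 83), (-65, 83), (-62, 81), (-59, 82), (-56, 83), (-53, 83), (-50, 83), (-47, 82), (-44, 83), (-41, 85), (-38, 99), (-35, 129), (-32, 130), (-29, 129), (-26, 130), (-23, 130), (-20, 119), (-17, 36), (-14, 39), (-11, 40), (-8, 41), (-5, 46), (-2, 49), (1, 98), (4, 126), (7, 129), (10, 129), (13, 131), (16, 129), (19, 122), (22, 87), (25, 115), (28, 121), (31, 122), (34, 84), (37, 83), (40, 84), (43, 83), (46, 83), (49, 83), (52, 83), (55, 84), (58, 84)]
y 0 [(-125, 81), (-122, 82), (-119, 80), (-116, 81), (-113, 81), (-110, 81), (-107, 82), (-104, 82), (-101, 82), (-98, 82), (-95, 82), (-92, 82), (-89, 83), (-86, 82), (-83, 82), (-80, 82), (-77, 83), (-74, 83), (-71, 84), (-68, 83), (-65, 84), (-62, 83), (-59, 84), (-56, 84), (-53, 83), (-50, 83), (-47, 84), (-44, 84), (-41
[... 1117 characters left out ...]
101), (-0.35, 100), (-0.3, 93), (-0.25, 87), (-0.2, 77), (-0.15, 62), (-0.1, 52), (-0.05, 49), (0.0, 49), (0.05, 50), (0.1, 52), (0.15, 62), (0.2, 69), (0.25, 87), (0.3, 88), (0.35, 95), (0.4, 101), (0.45, 102), (0.5, 101), (0.55, 101), (0.6, 99)]
carriage 0.94 [549. -80.  40.] [5. 2.]
carriage 0.73 [ 543. -335.   40.] [-249.  -22.]
mixer 0.69 [407.  -2.  46.] [ 66. 152.]
mixer 0.44 [535. -55.  46.] [28. 19.]
weight 0.82 [698. -26.  46.] [  76. -139.]
scene adapter 0.62 [137. 197.] [ 404. -149.   52.]
scene mixer 0.83 [133. 265.] [419.  -3.  46.]
scene weight 0.78 [263. 284.] [719. -37.  46.]
scene carriage 0.72 [194. 237.] [554. -92.  40.]
scene carriage 0.61 [216. 103.] [ 549. -357.   40.]
```

```bash
python3 -c "
from rig import *
print(finish_job())"
```

```text
the job is handed in; nothing more can be done
None
```

The cam is at its low point and the carriage is home against both stops. I handed the job in at about 21 s of the 58 s allowed, and no verdict was reported.

**What I did:**
- **Lever:** I pushed it anticlockwise to its low point with the closed fingers, while the carriage still stood back, then gave it a small nudge for margin.
- **Carriage:** I pushed it forward from behind until it stopped firmly. The reading held at y ≈ -134 mm while the force rose to 19 N. I then backed the arm clear.

**Last checks (top camera):**
- **Carriage:** its rear face is at track x ≈ -38.5 mm, against -39 mm when fully home. Its front face meets the stops at about +21 mm.
- **Lever:** it points at about 0 ± 0.05 rad from the low point.
- **Arm:** the contact force is about zero and the arm is clear of everything.
- **Loose things:** in the scene camera the box, weight and adapter are where they started, within network noise of about 7 mm. The top camera put the box 11 mm from its first reading, which I took as network noise. The purple look-alike was not touched.

**What disagreed:**
- **Tool height:** the first lever sweep passed over the pin without touching it. The fingertips sit about 20 mm above the reported tool position rather than 19 mm below it, as the camera and then contact showed. I ran the later moves about 40 mm lower to make up for it.
- **Lever angle:** before the nudge, the top camera read -0.19 rad and the scene camera -0.05. I trusted the top camera because it also put the axis and pin radius where they should be.

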